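# Try the lid, free its catch if need be, and hold it half open

## Robot

A 6-joint arm with a two-finger parallel gripper is mounted at the origin on a cart in front of the work surface, level with it; the furniture and walls round the work are solid. World frame = base frame: x ahead of the robot, y to its left, z up, the work surface at z = 0. Lengths are in m, angles in degrees, forces in N, time in s.
With the tool pointing down it reaches from about 0.3 to 0.75 m from the base axis. Payload 8.5 kg.
Tool frame: the origin (TCP) lies at the very end of the fingers, on their centre line; the grasp point (between the pads) lies 19 mm behind it; z points along the fingers, y is the line along which they close (so a half turn about z gives the same grasp; the last joint's range is limited). The gripper opens to 85 mm and grips with 20 to 120 N. Pads are 22 mm wide; open, the fingers measure 114 mm over their backs; the gripper's body (76 mm by 85 mm) begins 54 mm behind the grasp point. The pads swing forward as they close: fully open they stand 13 mm farther back than shut.
Start: joints at [-78.57, 21.807, 74.336, -0, 83.858, -12.336], TCP at [0.222, -0.503, 0.231] pointing down, gripper open.
Joint ranges: [-178.18, 178.18], [-50.72, 133.34], [12.68, 142.11], [-81.47, 261.47], [9.98, 163.14], [-165.26, 165.26]. Speed limits (degrees/s): [136.94, 136.94, 180, 180, 180, 180].

## Interface

Orientations are given as a 3x3 rotation matrix whose columns are the frame's x, y, z axes.
In Python, from rig import env, optics, spotter gives the robot as it stands.
- The arm moves only by the shell command python3 -m crank 'ROWS' [FORCE]. ROWS is JSON, one flat list of numbers, 5 for each row, row after row: the finger opening in cm, from 0 to 8.54, then the shift along the tool's x, y, z in cm, then the turn about the tool's z in rad. A call has exactly 8 rows; each row shifts and turns the commanded pose from where the row before left it, along the tool's axes as they then stand; what a row does not reach is not made up. A row lasts 1/12 s, in which the tool goes at most 41.7 mm and 7.16 degrees, less where a joint would pass 70% of its speed; a pose out of reach is approached as far as the arm can. A call is refused whole if a number of a shift passes 4.17 or a number of a turn 0.125, either way. A call with a gripper value outside its range is refused whole. The fingers move at their own pace and stop on an object; FORCE is the grip in N (left out, the last holds). Time passes only in rows, so rows that do not move let the fingers close, or fill a call up. It gives the time, the measured TCP pose, the force, the opening and the grip force at its end, in the units of the state.
- env.observe(): the state, without advancing time (a new reading comes with each control period).
- optics.get_image(name): name is "scene" or "side" or "wrist"; returns a dict with "color" (400x640x3 uint8, red, green, blue), "intrinsics" (3x3 intrinsics, pixels), "pose" (4x4, takes a point from camera to world coordinates). Camera axes: x right, y up, looking along -z (the intrinsics and any distortion apply to the point x, -y, -z); pixel columns grow to the right and rows downward; lengths in m; the calibration is good to about 2 mm. A picture is of the moment at which its call begins. There is no depth.
- env.close_job(): hands the job in; it is judged then, once.
Trained networks look in a picture, given as the dict that the camera call returned (one of the last four; its "shot" number tells which), for a name from the list of things; names that differ only in an ending like _2 or _b are one class to them, and where a whole thing is asked for, a point or a joint stands for the part that bears it (a point fixed in the world has none). Each returns a list of dicts, best first, with "score" (0 to 1); they miss things now and then, are a little off and sometimes report something else, mostly with a low value. They report only what shows in the picture. A call takes as long as a camera call.
- spotter.look_for(picture, query): "at" ([column, row] as shares, 0 to 1, of the picture: columns of its width, rows of its height, amid what is visible of it).
The state is a dict: "time_s": time; "q": joint angles; "qvel": joint speeds; "joint_efforts": joint torques, N m; "position": TCP position; "tool_rot": TCP orientation; "ft_force": force on the tool from outside, world axes, zero at the start; "wrist_torque": the same for the moment, N m; "grip_width": finger opening in m; "gripper_force": force on a finger pad.
Only numpy, scipy, OpenCV 4.12 (cv2) and the standard library are available. Lean on these libraries where they do the work, as an engineer would, in place of code of your own. Each camera call takes 0.05 s, during which the arm holds its last target. There are 200 camera calls.

## Task

Before touching the round catch knob, give the steel pull handle on the lid of the wooden quoin box a gentle tug upward to learn whether the lid is caught. If it is caught, release it with a quarter turn of the knob clockwise; then lift the lid by its handle to about half open (some 45 degrees) and finish while holding it there by the handle, since it falls shut when let go. Leave the box's neighbours where they lie.

Things in the scene. Friction and masses are not known exactly. Their poses are not given: they have to be found in the camera images.
- case: Low brown wooden box, 120 mm deep (its x) by 180 mm wide (its y), 48 mm high without its lid, fixed to the table (the tiny brass stud on its front does nothing); origin at the centre of its underside (walls from x = -54 to +66 mm). Its x axis points from the front (towards the robot) to the hinge at the back, z up. The closed flat lid covers x = -58 to +66 mm, y = -93 to +93 mm, z = 49 to 57 mm in this frame.
- case_hinge (a point): Point on the lid's hinge line: at x = +68 mm, y = 0, z = 49 mm in the box's frame. The hinge line runs along the box's y axis.
- case_lid (a joint): Opening angle of the lid about the hinge line, rad: 0 shut, 0.79 is 45 degrees, 1.57 upright. Its front edge rises. It weighs under 1 kg and falls shut when let go. When the catch has caught, the lid still lifts about 0.04 rad (4 mm at the front) and is then stopped hard; when it has not caught, it lifts freely.
- pull_grip (a point): Middle of the bar of the steel pull handle on the lid: a round bar 10 mm thick, 70 mm long, along the box's y axis, its centre 33 mm above the lid's top; two posts at its ends. When shut it lies at x = -45 mm, y = +42 mm, z = 90 mm in the box's frame. It moves with the lid, on an arc about the hinge line (up and towards the hinge), so lead it on that arc; a pinched bar can turn between the fingers.
- pull: The same pull handle as a part of the lid; origin at its foot on the lid's top, 33 mm below the middle of the bar; z is the normal of the lid.
- catch_grip (a point): Centre of the round dark fluted catch knob on the lid (30 mm diameter, from 6 to 26 mm above the lid's top; this point lies 16 mm above it, on the knob's upright axis). When shut it lies at x = -20 mm, y = -62 mm, z = 73 mm in the box's frame. It moves with the lid.
- catch (a joint): Angle of the catch knob, rad: starts near 0, grows as it is turned clockwise seen from above, stop at 1.57; stays where it is left (light friction, 0.03 N m). At 1.2 or more the catch is certainly released. Near 0 its hidden arm under the lid may or may not have caught a keeper inside the box: this cannot be seen or read from the knob, only felt at the lid.
- mould: Bystander: dark open metal mould box, 64 x 110 x 42 mm, loose, further right of the box.
- hblock: Bystander: blue-grey metal block with H ends, 50 x 82 x 26 mm, loose, right of the box.
- type_block: Bystander: dark block of type lines, 34 x 41 x 26 mm, loose, left of the box.

How it is judged (in metres and radians):
On the way:
1. the lid is tugged up by its handle before the catch knob has been turned (value of joint case_lid above 0.02 rad and value of joint catch below 0.35 rad and contact force between the fingers and pull above 0.3 N), for 0.1 s.
At the end, for the whole second after the job is handed in: The lid stands still, 0.55 to 1.05 rad open (32 to 60 degrees), and the fingers hold its handle with more than 0.5 N; it was tugged up by the handle (over 0.02 rad) before the knob was turned past 0.35 rad (value of joint case_lid between 0.55 and 1.05 rad and velocity of joint case_lid between -0.2 and 0.2 rad/s and contact force between the fingers and pull above 0.5 N); the arm keeps its last pose, push and grip.
It fails at once if a neighbour (mould box, H block, type block) is pushed more than 20 mm (distance of any of mould, hblock, type_block from where it was at the start of the episode above 0.02 m).
It also fails if it takes over 64 s, if anything falls off the work surface, if the arm or the gripper's body presses on something with over 40 N, if the wrist force passes 120 N, or if a joint passes its speed limit or range.

## Working session

There is one attempt and no reset: what is moved stays moved. The work goes in short steps, Python scripts to look and compute and a shell command to move; the robot and the scene stay as the last step left them, time stands still between calls to the robot, and variables do not carry over. Pictures are saved under pics/ and viewed, at most 10 in all, crops included, and the job is handed in when it is done.

```bash
ls; mkdir -p pics
cat > h.py <<'E'
import numpy as np, cv2
from rig import env, optics, spotter
def ray(p,at):
    K=np.array(p["intrinsics"]);T=np.array(p["pose"]);h,w=p["color"].shape[:2]
    u,v=at[0]*w,at[1]*h
    d=np.array([(u-K[0,2])/K[0,0],-(v-K[1,2])/K[1,1],-1.]);d=T[:3,:3]@d
    return T[:3,3],d/np.linalg.norm(d)
def proj(p,X):
    K=np.array(p["intrinsics"]);T=np.array(p["pose"])
    c=T[:3,:3].T@(np.array(X)-T[:3,3]);return K[0,2]+K[0,0]*c[0]/-c[2],K[1,2]-K[1,1]*c[1]/-c[2]
def atz(o,d,z): return o+d*(z-o[2])/d[2]
E
python3 - <<'E'
from h import *
s=env.observe();print({k:np.round(v,3).tolist() for k,v in s.items()})
ims=[]
for n in ["scene","side"]:
    p=optics.get_image(n);print(n,[k for k in p],np.round(p["pose"],3).tolist(),np.round(p["intrinsics"],1).tolist())
    im=p["color"][:,:,::-1].copy();cv2.imwrite(f"pics/{n}.png",im)
    for q,z in [("case",.03),("pull_grip",.09),("catch_grip",.073),("case_hinge",.049),("mould",.02),("hblock",.013),("type_block",.013)]:
        try:
            for r in spotter.look_for(p,q)[:2]:
                o,d=ray(p,r["at"]);print(q,round(r["score"],2),np.round(np.array(r["at"])*[640,400],1),np.round(atz(o,d,z),3))
        except Exception as e: print(q,e)
E
```

```text
pics
{'time_s': 0.0, 'q': [-78.57, 21.841, 74.385, 0.0, 83.857, -12.334], 'qvel': [0.103, -0.007, -0.012, 0.023, -0.075, 0.017], 'joint_efforts': [0.001, -44.846, -23.128, -0.0, 0.005, 0.0], 'position': [0.222, -0.503, 0.231], 'tool_rot': [[0.915, 0.403, -0.0], [0.403, -0.915, 0.001], [0.0, -0.001, -1.0]], 'ft_force': [-0.3, 0.359, 0.05], 'wrist_torque': [0.02, -0.055, 0.012], 'gripper_force': 0.0, 'grip_width': 0.085}
scene ['color', 'intrinsics', 'pose', 'shot'] [[-0.72, 0.374, -0.584, -0.131], [-0.694, -0.408, 0.593, 0.653], [-0.017, 0.833, 0.554, 0.74], [0.0, 0.0, 0.0, 1.0]] [[487.0, 0.0, 319.5], [0.0, 487.0, 197.9], [0.0, 0.0, 1.0]]
case 0.96 [317.8 214.2] [ 0.571 -0.052  0.03 ]
pull_grip 0.72 [320.3 210.2] [ 0.518 -0.008  0.09 ]
pull_grip 0.62 [401.3 175.2] [ 0.473 -0.262  0.09 ]
catch_grip 0.96 [318.2 210.1] [ 0.539 -0.022  0.073]
case_hinge 0.89 [320.9 216.2] [ 0.541 -0.032  0.049]
case_hinge 0.64 [301.7 253.8] [0.474 0.098 0.049]
mould 0.9 [398.1 175.4] [ 0.544 -0.354  0.02 ]
hblock 0.69 [362.1 189.8] [ 0.578 -0.235  0.013]
type_block 0.77 [304.8 258.6] [0.489 0.076 0.013]
side ['color', 'intrinsics', 'pose', 'shot'] [[-0.973, 0.087, -0.213, 0.372], [-0.23, -0.415, 0.88, 0.787], [-0.012, 0.906, 0.424, 0.47], [0.0, 0.0, 0.0, 1.0]] [[407.6, 0.0, 315.4], [0.0, 407.6, 204.2], [0.0, 0.0, 1.0]]
case 0.65 [320.1 220.2] [ 0.562 -0.042  0.03 ]
case 0.59 [335.6 192.5] [ 0.556 -0.21   0.03 ]
pull_grip 0.73 [341.  208.8] [0.504 0.01  0.09 ]
catch_grip 0.78 [321.9 209.4] [ 0.551 -0.013  0.073]
case_hinge 0.75 [321.4 221.4] [ 0.549 -0.001  0.049]
case_hinge 0.57 [325.  188.5] [ 0.581 -0.187  0.049]
mould 0.81 [353.5 177. ] [ 0.53  -0.359  0.02 ]
hblock 0.58 [322.9 209.6] [ 0.575 -0.133  0.013]
type_block 0.63 [334.5 255.3] [0.505 0.075 0.013]
```

Run:
```python
import cv2
for n,(x0,y0) in {"scene":(250,140),"side":(250,140)}.items():
    im=cv2.imread(f"pics/{n}.png")[y0:y0+144,x0:x0+192]
    cv2.imwrite(f"pics/{n}_c.png",cv2.resize(im,None,fx=4,fy=4,interpolation=cv2.INTER_CUBIC))
```

```text
(no output)
```

View pics/scene_c.png

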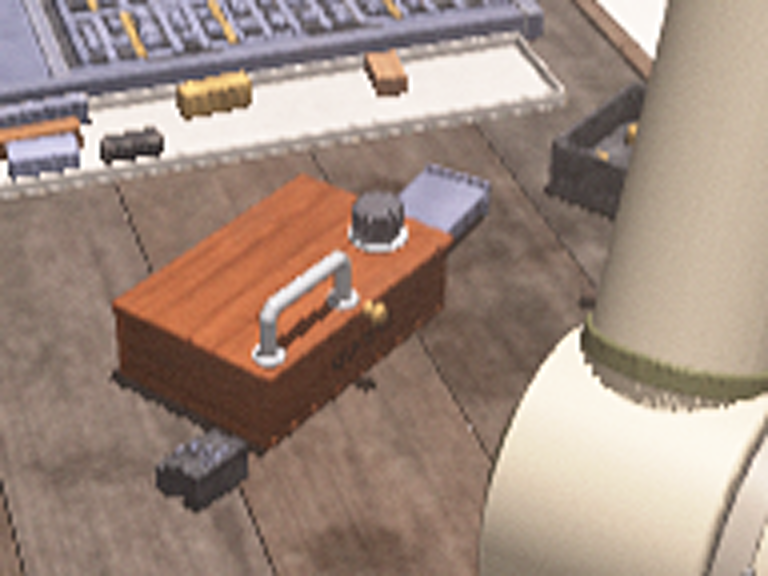

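View pics/side_c.png

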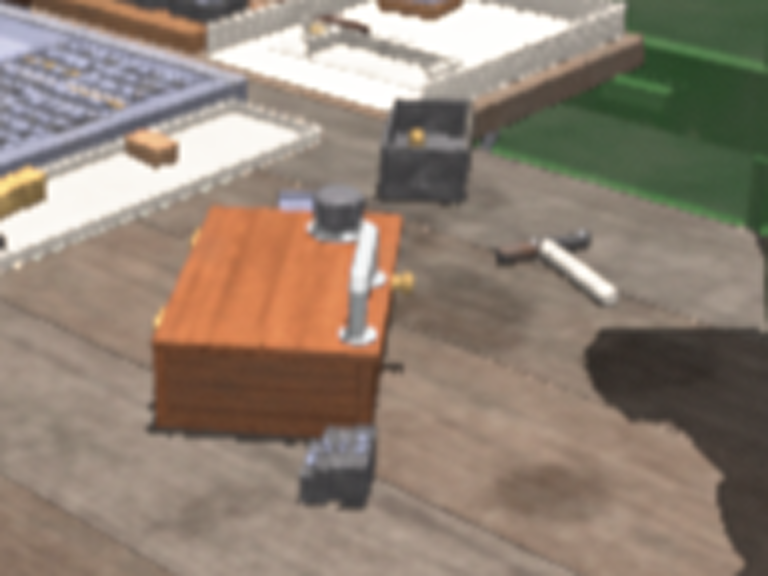

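Run:
```python
from h import *
from scipy.optimize import least_squares
obj=np.array([[-58,93,57],[-58,-93,57],[66,-93,57],[66,93,57],[-20,-62,83],[-45,42,90]])/1e3
px={"scene":[(270,378),(452,238),(302,176),(115,303),(379,200),(306,281)],
"side":[(380,348),(402,214),(210,208),(155,345),(340,194),(363,262)]}
P={n:optics.get_image(n) for n in px}
def f(v,raw=False):
    x,y,a=v;R=np.array([[np.cos(a),-np.sin(a),0],[np.sin(a),np.cos(a),0],[0,0,1]])
    return np.concatenate([np.array(proj(P[n],R@o+[x,y,0]))-np.array(q)/4-[250,140] for n in px for o,q in zip(obj,px[n])])
for sub in [f, lambda v:f(v)[:12], lambda v:f(v)[12:]]:
    r=least_squares(sub,[.55,-.03,0],loss='soft_l1');print(np.round(r.x[:2],4),np.degrees(r.x[2]).round(2))
    if sub is f: print(np.round(r.fun.reshape(-1,2),1).tolist())
    x,y,a=r.x;R=np.array([[np.cos(a),-np.sin(a),0],[np.sin(a),np.cos(a),0],[0,0,1]])
    for o in [(-.045,.042,.09),(-.02,-.062,.073),(.068,0,.049)]: print(np.round(R@o+[x,y,0],4))
```

```text
[ 0.5552 -0.0535] 5.34
[[-0.2, 0.3], [0.5, -0.9], [-0.7, -1.0], [-1.6, -0.2], [-0.6, 0.4], [-0.1, 0.4], [0.8, 1.2], [0.5, -0.2], [0.1, -0.9], [-0.5, -1.3], [-0.0, -0.6], [1.0, -1.8]]
[ 0.5065 -0.0159  0.09  ]
[ 0.5411 -0.1171  0.073 ]
[ 0.6229 -0.0472  0.049 ]
[ 0.5543 -0.0541] 5.14
[ 0.5058 -0.0163  0.09  ]
[ 0.54   -0.1176  0.073 ]
[ 0.6221 -0.048   0.049 ]
[ 0.5553 -0.0499] 5.36
[ 0.5066 -0.0123  0.09  ]
[ 0.5412 -0.1135  0.073 ]
[ 0.623  -0.0436  0.049 ]
```

```bash
m="python3 -m crank"
$m '[8.5,2.85,-2.07,0,0, 8.5,2.85,-2.07,0,0, 8.5,2.85,-2.07,0,0, 8.5,2.85,-2.07,0,0, 8.5,2.85,-2.07,0,0, 8.5,2.85,-2.07,0,0, 8.5,2.85,-2.07,0,0, 8.5,2.85,-2.07,0,0]' 40
$m '[8.5,2.85,-2.07,0,0, 8.5,2.85,-2.07,0,0, 8.5,2.85,-2.07,0,0, 8.5,2.85,-2.07,0,0, 8.5,2.85,-2.07,0,0, 8.5,2.85,-2.07,0,0, 8.5,2.85,-2.07,0,0, 8.5,2.85,-2.07,0,0]'
$m '[8.5,0,0,0,-0.12, 8.5,0,0,0,-0.12, 8.5,0,0,0,-0.12, 8.5,0,0,0,-0.12, 8.5,0,0,0,-0.12, 8.5,0,0,0,-0.12, 8.5,0,0,0,-0.12, 8.5,0,0,0,-0.12]'
$m '[8.5,0,0,0,-0.12, 8.5,0,0,0,-0.12, 8.5,0,0,0,-0.05, 8.5,0,0,0,0, 8.5,0,0,0,0, 8.5,0,0,0,0, 8.5,0,0,0,0, 8.5,0,0,0,0]'
```

```text
time_s: 1.57
position: [0.3641, -0.2583, 0.2315]
tool_rot: [[0.915, 0.403, 0.0], [0.403, -0.915, -0.0], [0.0, 0.0, -1.0]]
ft_force: [1.1, -0.9, 1.0]
grip_width: 0.0853
gripper_force: 0.0
time_s: 2.23
position: [0.5061, -0.0147, 0.2315]
tool_rot: [[0.915, 0.403, 0.0], [0.403, -0.915, -0.0], [0.0, 0.0, -1.0]]
ft_force: [1.0, -0.7, -0.6]
grip_width: 0.0849
gripper_force: 0.0
time_s: 2.9
position: [0.5055, -0.0164, 0.2314]
tool_rot: [[0.189, 0.982, 0.0], [0.982, -0.189, -0.0], [0.0, 0.0, -1.0]]
ft_force: [0.7, -0.5, 0.1]
grip_width: 0.0852
gripper_force: 0.0
time_s: 3.57
position: [0.5055, -0.0165, 0.2313]
tool_rot: [[-0.093, 0.996, 0.0], [0.996, 0.093, 0.0], [0.0, 0.0, -1.0]]
ft_force: [-0.1, -0.2, 0.5]
grip_width: 0.0849
gripper_force: 0.0
```

Run:
```python
from h import *
p=optics.get_image("wrist");im=p["color"][:,:,::-1].copy()
print(np.round(p["pose"],3).tolist(),proj(p,(.5065,-.0155,.09)),proj(p,(.541,-.117,.083)))
cv2.imwrite("pics/w1.png",im)
```

```text
[[0.996, -0.09, -0.025, 0.499], [0.093, 0.96, 0.266, 0.051], [0.0, -0.267, 0.964, 0.374], [0.0, 0.0, 0.0, 1.0]] (np.float64(321.96702953041535), np.float64(183.94613975132503)) (np.float64(345.165464001637), np.float64(277.84316544509255))
```

View pics/w1.png

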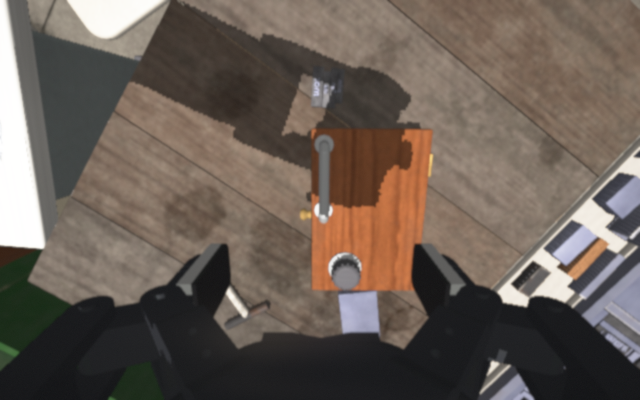

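Run:
```python
from h import *
from scipy.optimize import least_squares
obj=np.array([[-58,93,57],[-58,-93,57],[66,-93,57],[66,93,57],[-20,-62,83],[-45,42,90]])/1e3
px=[(312,128),(312,290),(427,291),(432,129),(345,270),(324,180)]
p=optics.get_image("wrist")
def f(v):
    x,y,a=v;R=np.array([[np.cos(a),-np.sin(a),0],[np.sin(a),np.cos(a),0],[0,0,1]])
    return np.concatenate([np.array(proj(p,R@o+[x,y,0]))-q for o,q in zip(obj,px)])
r=least_squares(f,[.55,-.03,0],loss='soft_l1');print(np.round(r.x,4),np.degrees(r.x[2]).round(2),np.round(r.fun.reshape(-1,2),1).tolist())
x,y,a=r.x;R=np.array([[np.cos(a),-np.sin(a),0],[np.sin(a),np.cos(a),0],[0,0,1]])
for o in [(-.045,.042,.09),(-.02,-.062,.073),(.068,0,.049)]: print(np.round(R@o+[x,y,0],4))
```

```text
[ 0.557  -0.0534  0.0875] 5.02 [[-0.7, -0.5], [-0.4, -0.3], [-9.8, -0.8], [1.8, -0.8], [1.6, 7.9], [0.1, 4.1]]
[ 0.5085 -0.0155  0.09  ]
[ 0.5425 -0.1169  0.073 ]
[ 0.6247 -0.0475  0.049 ]
```

```bash
m="python3 -m crank"
$m '[8.5,0.1,0.2,2.5,0, 8.5,0,0,2.5,0, 8.5,0,0,2.5,0, 8.5,0,0,2.5,0, 8.5,0,0,2.5,0, 8.5,0,0,1.5,0, 8.5,0,0,1.5,0, 8.5,0,0,0,0]'
$m '[0,0,0,0,0, 0,0,0,0,0, 0,0,0,0,0, 0,0,0,0,0, 0,0,0,0,0, 0,0,0,0,0, 0,0,0,0,0, 0,0,0,0,0]' 40
$m '[0,0,0,0,0, 0,0,0,0,0, 0,0,0,0,0, 0,0,0,0,0, 0,0,0,0,0, 0,0,0,0,0, 0,0,0,0,0, 0,0,0,0,0]' 40
```

```text
time_s: 4.33
position: [0.5062, -0.015, 0.0739]
tool_rot: [[-0.093, 0.996, -0.005], [0.996, 0.093, 0.001], [0.002, -0.005, -1.0]]
ft_force: [-0.9, 0.3, 0.5]
grip_width: 0.0846
gripper_force: 0.0
time_s: 5.0
position: [0.5082, -0.0153, 0.0769]
tool_rot: [[-0.094, 0.996, 0.002], [0.996, 0.094, -0.0], [-0.0, 0.002, -1.0]]
ft_force: [3.0, 1.9, 1.9]
grip_width: 0.0083
gripper_force: 39.1
time_s: 5.67
position: [0.5082, -0.0153, 0.0768]
tool_rot: [[-0.094, 0.996, 0.002], [0.996, 0.094, -0.0], [-0.0, 0.002, -1.0]]
ft_force: [5.7, 2.1, 4.7]
grip_width: 0.0085
gripper_force: 39.2
```

```bash
m="python3 -m crank"
$m '[0,0,0,-0.06,0, 0,0,0,-0.06,0, 0,0,0,-0.06,0, 0,0,0,-0.06,0, 0,0,0,-0.06,0, 0,0,0,-0.05,0, 0,0,0,0,0, 0,0,0,0,0]' 60
$m '[0,0,0,-0.05,0, 0,0,0,-0.05,0, 0,0,0,0,0, 0,0,0,0,0, 0,0,0,-0.05,0, 0,0,0,-0.05,0, 0,0,0,0,0, 0,0,0,0,0]'
```

```text
time_s: 6.33
position: [0.5091, -0.0152, 0.0796]
tool_rot: [[-0.093, 0.996, 0.004], [0.996, 0.093, 0.0], [-0.0, 0.004, -1.0]]
ft_force: [13.1, 2.0, -6.9]
grip_width: 0.0076
gripper_force: 58.4
time_s: 7.0
position: [0.5098, -0.0152, 0.0816]
tool_rot: [[-0.093, 0.996, 0.006], [0.996, 0.093, 0.0], [-0.0, 0.006, -1.0]]
ft_force: [15.4, 3.5, -10.4]
grip_width: 0.0077
gripper_force: 58.3
```

```bash
m="python3 -m crank"
$m '[0,0,0.1,0,0, 0,0,0.1,0,0, 0,0,0,-0.05,0, 0,0,0,-0.05,0, 0,0,0,-0.05,0, 0,0,0,-0.05,0, 0,0,0,0,0, 0,0,0,0,0]'
$m '[0,0,0,-0.05,0, 0,0,0,-0.05,0, 0,0,0,-0.05,0, 0,0,0,-0.05,0, 0,0,0,0,0, 0,0,0,0,0, 0,0,0,0,0, 0,0,0,0,0]'
```

```text
time_s: 7.67
position: [0.5106, -0.0151, 0.0833]
tool_rot: [[-0.094, 0.996, 0.002], [0.996, 0.094, 0.0], [0.0, 0.002, -1.0]]
ft_force: [11.0, 2.7, -7.4]
grip_width: 0.0079
gripper_force: 58.6
time_s: 8.33
position: [0.5114, -0.0151, 0.0853]
tool_rot: [[-0.093, 0.996, 0.004], [0.996, 0.093, 0.0], [-0.0, 0.004, -1.0]]
ft_force: [15.3, 3.6, -9.9]
grip_width: 0.0076
gripper_force: 58.4
```

```bash
m="python3 -m crank"
$m '[0,0,0.2,-0.3,0, 0,0,0.2,-0.3,0, 0,0,0.16,-0.3,0, 0,0,0.17,-0.29,0, 0,0,0.18,-0.29,0, 0,0,0.19,-0.28,0, 0,0,0.19,-0.28,0, 0,0,0.2,-0.27,0]'
python3 - <<'E'
from h import *
p=optics.get_image("side");im=p["color"][140:284,230:422,::-1]
cv2.imwrite("pics/s2.png",cv2.resize(im,None,fx=4,fy=4,interpolation=cv2.INTER_CUBIC))
E
```

```text
time_s: 9.0
position: [0.5238, -0.0139, 0.1079]
tool_rot: [[-0.094, 0.996, -0.002], [0.996, 0.094, 0.0], [0.0, -0.002, -1.0]]
ft_force: [4.1, 0.0, -6.7]
grip_width: 0.0079
gripper_force: 58.3
```

View pics/s2.png

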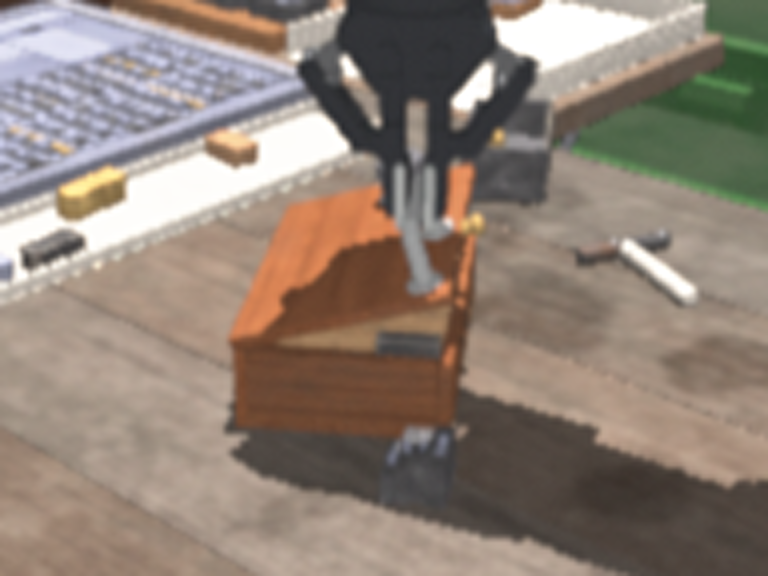

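The picture shows the lid standing open by about 15–20° (gap at crop (400, 330)), with the bar between the fingers at (415, 210). So the catch had not caught and the knob can stay as it is. I'll continue along the arc.

```bash
m="python3 -m crank"
$m '[0,0,0.21,-0.27,0, 0,0,0.22,-0.26,0, 0,0,0.22,-0.26,0, 0,0,0.23,-0.25,0, 0,0,0.24,-0.24,0, 0,0,0.24,-0.23,0, 0,0,0.25,-0.23,0, 0,0,0.26,-0.22,0]'
$m '[0,0,0.26,-0.21,0, 0,0,0.27,-0.21,0, 0,0,0.27,-0.2,0, 0,0,0.28,-0.19,0, 0,0,0.28,-0.18,0, 0,0,0.29,-0.18,0, 0,0,0.29,-0.17,0, 0,0,0.3,-0.16,0]'
$m '[0,0,0,0,0, 0,0,0,0,0, 0,0,0,0,0, 0,0,0,0,0, 0,0,0,0,0, 0,0,0,0,0, 0,0,0,0,0, 0,0,0,0,0]'
python3 - <<'E'
from h import *
p=optics.get_image("side");im=p["color"][140:284,230:422,::-1]
cv2.imwrite("pics/s3.png",cv2.resize(im,None,fx=4,fy=4,interpolation=cv2.INTER_CUBIC))
E
```

```text
time_s: 9.72
position: [0.5422, -0.0122, 0.1285]
tool_rot: [[-0.094, 0.996, -0.002], [0.996, 0.094, -0.001], [-0.0, -0.003, -1.0]]
ft_force: [-2.6, -5.3, -4.2]
grip_width: 0.0077
gripper_force: 58.4
time_s: 10.38
position: [0.564, -0.0103, 0.1445]
tool_rot: [[-0.094, 0.996, -0.003], [0.996, 0.094, -0.001], [-0.001, -0.003, -1.0]]
ft_force: [-8.2, -6.1, 6.1]
grip_width: 0.0076
gripper_force: 58.6
time_s: 11.05
position: [0.5642, -0.0103, 0.1446]
tool_rot: [[-0.094, 0.996, -0.002], [0.996, 0.094, -0.001], [-0.001, -0.002, -1.0]]
ft_force: [-6.3, -5.2, 5.6]
grip_width: 0.0074
gripper_force: 58.8
```

View pics/s3.png

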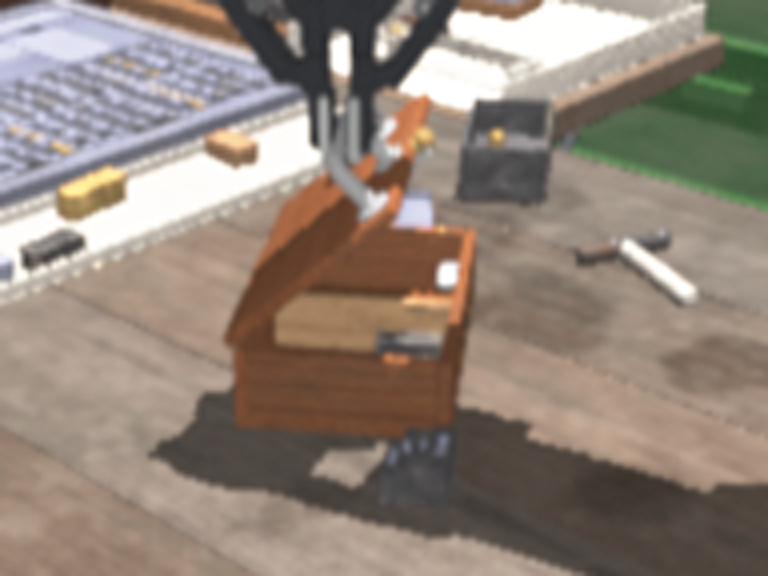

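The lid stands about 43–45° open (both the TCP arc and the picture agree), and it is still with the bar gripped at 58 N. The neighbours have not moved.

```bash
python3 -c "
from rig import env
print(env.close_job())"
```

```text
the job is handed in; nothing more can be done
None
```

The tug showed the lid was not caught, so I left the knob alone, lifted the lid by its handle to about 45 degrees and handed the job in while still holding it there; no verdict was returned.

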